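Switch the dust extraction to the other hood

ROBOT

A 7-joint arm with a two-finger parallel gripper is mounted at the origin on the work surface. World frame = base frame: x ahead of the robot, y to its left, z up, the work surface at z = 0. Lengths are in mm, angles in rad, forces in N, time in s.
With the tool pointing down it reaches from about 350 to 900 mm from the base axis. Payload 19.9 kg.
Tool frame: the origin (TCP) lies on the mounting face of the last link; the fingertips stand 199 mm ahead of it and the grasp point (between the pads) lies 180 mm ahead of it; z points along the fingers, y is the line along which they close (so a half turn about z gives the same grasp; the last joint's range is limited). The gripper opens to 94 mm and grips with 3 to 60 N. Pads are 16 mm wide; open, the fingers measure 119 mm over their backs; the gripper's body (75 mm by 177 mm) begins 78 mm behind the grasp point.
Start: joints at [1.268, 0.417, -0.01, 1.614, 0.005, 1.111, -0.053], TCP at [161.768, -603.697, 404.625] pointing down, gripper open.
Joint ranges: [-2.81, 2.81], [-0.39, 2.02], [-1.27, 1.25], [0.06, 2.57], [-1.19, 4.33], [0.19, 2], [-2.82, 2.82]. Speed limits (rad/s): [1.89, 1.89, 2.39, 2.39, 3.01, 3.01, 3.01].

INTERFACE

Orientations are given as a rotation vector (axis times angle).
In Python, from rig import bot gives the robot as it stands. The module is installed in compiled form; this text tells all that it offers.
- The arm moves only by the shell command python3 -m crank 'ROWS' [FORCE]. ROWS is JSON, a list of rows, each an object with "grip": the closure, from 0 (fully open) to 1 (shut); "xyz": the shift along the tool's x, y, z in m, a list of three; "yaw": the turn about the tool's z in rad. In form: [{"grip": grip, "xyz": [x, y, z], "yaw": yaw}, ...]. A call has 1 to 20 rows; each row is the pose to reach, as a shift and turn from the pose commanded when the call began, along the tool's axes at that moment; what a row does not reach only later rows make up. A row lasts 1/10 s, in which the tool goes at most 50 mm and 8.59 degrees, less where a joint would pass 70% of its speed; a pose out of reach is approached as far as the arm can. A call with a gripper value outside its range is refused whole. The fingers move at their own pace and stop on an object; FORCE is the grip in N (left out, the last holds). Time passes only in rows, so rows that repeat a pose let the fingers close. It gives the time, the measured TCP pose, the force, the opening and the grip force at its end, in the units of the state.
- bot.get_state(): the state, without advancing time (a new reading comes with each control period).
- bot.capture(name): name is "scene" or "top" or "wrist"; returns a dict with "color" (480x640x3 uint8, blue, green, red), "mtx" (3x3 intrinsics, pixels), "world_from_camera" (4x4, takes a point from camera to world coordinates). Camera axes: x right, y down, z forward; pixel columns grow to the right and rows downward; lengths in mm; the calibration is good to about 2 mm. A picture is of the moment at which its call begins. There is no depth.
- bot.sign_off(): hands the job in; it is judged then, once.
The state is a dict: "time": time; "q": joint angles; "dq": joint speeds; "tau": joint torques, N m; "ee_pos": TCP position; "ee_rot": TCP orientation; "force": force on the tool from outside, world axes, zero at the start; "ft_torque": the same for the moment, N m; "opening": finger opening in mm; "finger_force": force on a finger pad.
Only numpy, scipy, OpenCV 4.12 (cv2) and the standard library are available. Lean on these libraries where they do the work, as an engineer would, in place of code of your own. Each camera call takes 0.05 s, during which the arm holds its last target. There are 200 camera calls.

TASK

Switch the dust extraction over to the hood with the blue gate: first push the blue tab out until the blue gate is fully open, and only then push the red tab in until the red gate is fully shut, so that the extractor is never starved. Push with the fingertips only, without pinching the tabs, and leave the jar, mug, bottles and other things on the bench where they stand.

Things in the scene. Friction and masses are not known exactly. Their poses are not given: they have to be found in the camera images.
- duct: fixed metal extraction duct: a 110 mm trunk along its y, top 117 mm above the bench, 200 mm behind (+x of) its origin, with two 72 mm branches towards the robot that end in the two gates, at its y -200 and +110 mm. Origin on the bench under the line through both gates. Gates and tabs share its axes; blue may be on the left or the right.
- blue_gate: aluminium frame of the blast gate with the blue blade and tab, fixed to the duct: 24 thick (its x), 120 wide (its y), 116 tall; origin on the bench under the frame's centre. A black flared hood on its -x side reaches 87 mm in front of the origin (mouth 108 dia, axis 62 above the bench). The blade slides out of its +y side.
- blue_slide (a joint): travel of the blue blade and its tab along the frame's +y, m: 0 = fully shut (stop), 0.068 = fully open (stop). About 2.5 N of friction; it stays where it is left, no spring.
- blue_inner (a point): blue tab's inner face, 90 x 90, looks along -y at its frame: press it along +y to open. Origin at its centre, 81 above the bench (face 36 to 126; tab 94 wide, top edge at 135). Shut, it stands 45 from the frame; the gap holds only the blade's 5 mm thick neck, top 66 above the bench, so fingertips at 75 to 115 pass over it.
- blue_outer (a point): blue tab's outer face, same size, 16 mm further along +y than the inner face, looks along +y: press it along -y to shut. Origin at its centre, 81 above the bench. Fully open, the outer face of the tab on the right still leaves 61 mm to the other gate's frame.
- red_gate: aluminium frame of the blast gate with the red blade and tab, fixed to the duct: 24 thick (its x), 120 wide (its y), 116 tall; origin on the bench under the frame's centre. A black flared hood on its -x side reaches 87 mm in front of the origin (mouth 108 dia, axis 62 above the bench). The blade slides out of its +y side.
- red_slide (a joint): travel of the red blade and its tab along the frame's +y, m: 0 = fully shut (stop), 0.068 = fully open (stop). About 2.5 N of friction; it stays where it is left, no spring.
- red_inner (a point): red tab's inner face, 90 x 90, looks along -y at its frame: press it along +y to open. Origin at its centre, 81 above the bench (face 36 to 126; tab 94 wide, top edge at 135). Shut, it stands 45 from the frame; the gap holds only the blade's 5 mm thick neck, top 66 above the bench, so fingertips at 75 to 115 pass over it.
- red_outer (a point): red tab's outer face, same size, 16 mm further along +y than the inner face, looks along +y: press it along -y to shut. Origin at its centre, 81 above the bench. Fully open, the outer face of the tab on the right still leaves 61 mm to the other gate's frame.
- screw_jar: glass screw jar with yellow cap, 60 dia, 80 tall, between the hoods, in front; a loose bystander, leave it where it stands. Origin at the centre of its underside.
- offcut: pale wood offcut 60 x 40 x 30, between the branch ducts; a loose bystander, leave it where it stands. Origin at the centre of its underside.
- screwdriver: screwdriver lying in front of the left hood; a loose bystander, leave it where it stands. Origin at the centre of its underside (of the lying tool).
- glue: white glue bottle, 60 dia, 180 tall, at the right end of the duct; a loose bystander, leave it where it stands. Origin at the centre of its underside.
- spray_can: blue and white spray can, 66 dia, 200 tall, beside the glue; a loose bystander, leave it where it stands. Origin at the centre of its underside.
- tape_roll: grey tape roll lying flat, 90 dia, 36 tall, in front of the right hood; a loose bystander, leave it where it stands. Origin at the centre of its underside.
- mug: white mug, 80 dia, 90 tall, near the left end of the duct; a loose bystander, leave it where it stands. Origin at the centre of its underside.
Things that resemble listed ones, but are neither listed nor needed, are in the scene too. Leave any turquoise or white look-alike of the red_gate alone.

How it is judged (in metres and radians):
On the way, in this order (a step that is already met when the one before it is completed fails the run):
1. the blue gate is open (blade at least 60 of its 68 mm out), the red one not yet shut (value of joint blue_slide above 0.06 m and value of joint red_slide above 0.03 m), for 0.2 s.
2. the red gate is shut (blade within 5 mm of its stop) (value of joint red_slide below 0.005 m), for 0.2 s.
At the end, for the whole second after the job is handed in: the blue blade is at least 60 mm out of its 68 mm travel, the red blade is within 5 mm of its shut stop, and both are at rest (value of joint blue_slide above 0.06 m and value of joint red_slide below 0.005 m and velocity of joint blue_slide between -0.01 and 0.01 m/s and velocity of joint red_slide between -0.01 and 0.01 m/s); the robot touches nothing.
It fails at once if a tab is pinched: its inner and outer faces are both pressed by the fingers at once (contact force between each of blue_slide_c3, blue_slide_c4 and the fingers above 1 N or contact force between each of red_slide_c3, red_slide_c4 and the fingers above 1 N).
It fails at once if both gates are mostly shut at once, so that the extractor is starved (value of joint each of blue_slide, red_slide below 0.03 m).
It fails at once if a bystander is shifted by more than 30 mm, or lifted (distance of any of screw_jar, offcut, screwdriver, glue, spray_can, tape_roll, mug from where it was at the start of the episode above 0.03 m or height (world z) of any of screw_jar, offcut, screwdriver, glue, spray_can, tape_roll, mug above 0.025 m).
It fails at once if an upright bystander is knocked over (angle between any of screw_jar, glue, spray_can, mug's own z axis and vertical above 0.5 rad).
It also fails if it takes over 48 s, if anything falls off the work surface, if the arm or the gripper's body presses on something with over 40 N, if the wrist force passes 120 N, or if a joint passes its speed limit or range.

## Working session

There is one attempt and no reset: what is moved stays moved. The work goes in short steps, Python scripts to look and compute and a shell command to move; the robot and the scene stay as the last step left them, time stands still between calls to the robot, and variables do not carry over. Pictures are saved under pics/ and viewed, at most 10 in all, crops included, and the job is handed in when it is done.

```bash
mkdir -p pics
python3 - <<'E'
from rig import bot
import cv2,pickle
d={}
for n in("scene","top"):
    c=bot.capture(n);d[n]=c;cv2.imwrite(f"pics/{n}.png",c["color"])
    print(n,c["mtx"].tolist(),c["world_from_camera"].round(3).tolist())
pickle.dump(d,open("d.pkl","wb"))
s=bot.get_state();print(s)
E
```

```text
scene [[597.8260859809282, 0.0, 321.0582475991451], [0.0, 597.8260859809282, 230.0193118676952], [0.0, 0.0, 1.0]] [[-0.43, 0.522, -0.736, 1453.581], [0.903, 0.266, -0.339, 474.999], [0.019, -0.81, -0.586, 837.185], [0.0, 0.0, 0.0, 1.0]]
top [[610.8791027430436, 0.0, 331.77317489311343], [0.0, 610.8791027430436, 238.05323557988677], [0.0, 0.0, 1.0]] [[0.026, -0.99, 0.137, 315.275], [-1.0, -0.026, 0.002, 36.513], [0.001, -0.137, -0.991, 1393.68], [0.0, 0.0, 0.0, 1.0]]
{'time': 0.1, 'q': array([ 1.26751138,  0.41791865, -0.01031817,  1.61408909,  0.0046764 ,
        1.11069222, -0.05303833]), 'dq': array([-6.98990216e-04, -2.45884761e-03,  3.07567042e-04, -1.09733812e-03,
       -5.34867603e-04,  9.53145447e-05,  9.78105240e-04]), 'tau': array([ 2.80786946e-03, -8.52577114e+01,  6.41439278e-01, -4.26699400e+01,
       -4.87976067e-02,  1.63729268e-02,  6.66007196e-06]), 'ee_pos': array([ 161.74066156, -603.59318931,  404.0953839 ]), 'ee_rot': array([-3.11366859e+00, -4.09856509e-01,  3.11329468e-04]), 'force': array([-0.61177323, -0.00818849,  0.84740513]), 'ft_torque': array([ 0.00903147, -0.00411129, -0.03227335]), 'finger_force': 0.0, 'opening': 94.29406896533519}
```

View pics/scene.png

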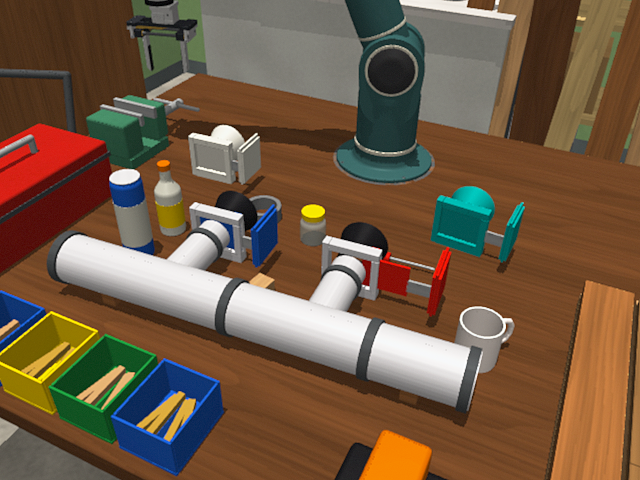

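View pics/top.png

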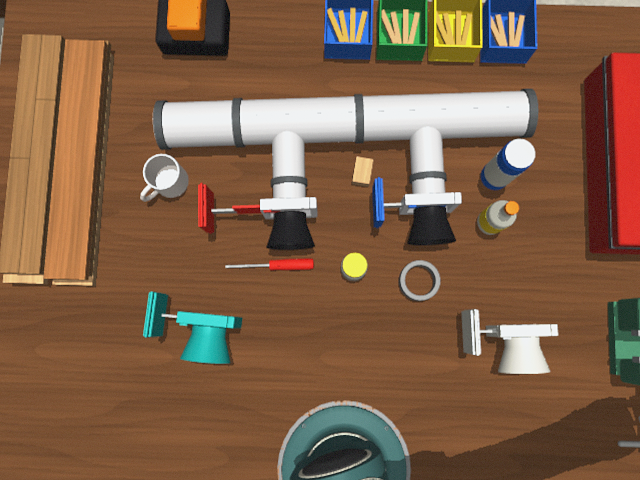

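The blue gate is on the right: tab at (378,202) and frame at (432,203) in the top view, shut. The red gate is on the left: tab at (205,208), frame at (288,207), open. The turquoise one (205,322) and the white one (510,335) are look-alikes standing off the duct. I'll confirm with an enlarged crop.

Run:
```python
import cv2,pickle
c=pickle.load(open("d.pkl","rb"))["top"]["color"]
cv2.imwrite("pics/crop.png",cv2.resize(c[160:290,185:475][:, :266],None,fx=3,fy=3,interpolation=cv2.INTER_CUBIC))
```

```text
(no output)
```

View pics/crop.png

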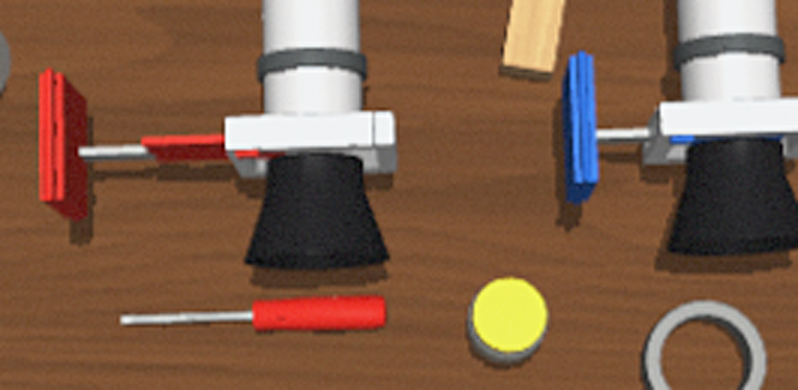

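```bash
cat > h.py <<'E'
import numpy as np
def px2w(c,u,v,z):
    T=c["world_from_camera"];d=T[:3,:3]@np.linalg.inv(c["mtx"])@[u,v,1]
    return T[:3,3]+d*(z-T[2,3])/d[2]
E
python3 - <<'E'
import pickle,numpy as np
from h import *
from scipy.spatial.transform import Rotation as R
from rig import bot
c=pickle.load(open("d.pkl","rb"))["top"]
for n,u,v,z in [("red tab outer far",40,70,135),("red outer near",40,200,135),("red inner near",64,200,135),("blue far out",568,52,135),("blue far in",592,52,135),("blue near out",573,201,135),("blue near in",597,186,135),
 ("redframe farleft",225,118,116),("rf farright",393,112,116),("rf nearleft",226,150,116),("bf farleft",660,103,116),("bf nearleft",658,137,116),("jar",510,315,80),("offcut",530,70,30)]:
    print(n,px2w(c,u/3+185,v/3+160,z).round(0)[:2])
print(px2w(c,165,172,90).round(),px2w(c,428,279,36).round())
print(R.from_rotvec(bot.get_state()["ee_rot"]).as_matrix().round(3))
E
```

```text
red tab outer far [598. 324.]
red outer near [506. 318.]
red inner near [507. 302.]
blue far out [621. -47.]
blue far in [622. -64.]
blue near out [515. -52.]
blue near in [526. -68.]
redframe farleft [571. 195.]
rf farright [579.  76.]
rf nearleft [548. 193.]
bf farleft [ 590. -114.]
bf nearleft [ 566. -113.]
jar [440. -12.]
offcut [632. -25.]
[632. 408.  90.] [ 417. -176.   36.]
[[ 0.966  0.259 -0.   ]
 [ 0.259 -0.966  0.001]
 [-0.    -0.001 -1.   ]]
```

The crop confirms it: the red tab is out (open) and the blue tab is in (shut). The duct is yawed about +0.062 rad. The blue inner face is near (573,-66), its frame side near (578,-113), and the gap centre near (576,-90). I'll hover there with the fingers closed and the closing axis along the duct's x.

```bash
python3 -m crank '[{"grip":1,"xyz":[0,0,-0.05],"yaw":0},{"grip":1,"xyz":[0,0,-0.05],"yaw":0},{"grip":1,"xyz":[0.533,-0.389,-0.05],"yaw":-1.37},{"grip":1,"xyz":[0.533,-0.389,-0.05],"yaw":-1.37},{"grip":1,"xyz":[0.533,-0.389,-0.05],"yaw":-1.37},{"grip":1,"xyz":[0.533,-0.389,-0.05],"yaw":-1.37},{"grip":1,"xyz":[0.533,-0.389,-0.05],"yaw":-1.37},{"grip":1,"xyz":[0.533,-0.389,-0.05],"yaw":-1.37},{"grip":1,"xyz":[0.533,-0.389,-0.05],"yaw":-1.37},{"grip":1,"xyz":[0.533,-0.389,-0.05],"yaw":-1.37},{"grip":1,"xyz":[0.533,-0.389,-0.05],"yaw":-1.37},{"grip":1,"xyz":[0.533,-0.389,-0.05],"yaw":-1.37},{"grip":1,"xyz":[0.533,-0.389,-0.05],"yaw":-1.37},{"grip":1,"xyz":[0.533,-0.389,-0.05],"yaw":-1.37},{"grip":1,"xyz":[0.533,-0.389,-0.05],"yaw":-1.37},{"grip":1,"xyz":[0.533,-0.389,-0.05],"yaw":-1.37},{"grip":1,"xyz":[0.533,-0.389,-0.05],"yaw":-1.37},{"grip":1,"xyz":[0.533,-0.389,-0.05],"yaw":-1.37},{"grip":1,"xyz":[0.533,-0.389,-0.05],"yaw":-1.37},{"grip":1,"xyz":[0.533,-0.389,-0.05],"yaw":-1.37}]' 20
python3 - <<'E'
from rig import bot
import cv2,pickle
from scipy.spatial.transform import Rotation as R
d={}
c=bot.capture("wrist");cv2.imwrite("pics/w1.png",c["color"]);pickle.dump(c,open("w1.pkl","wb"))
s=bot.get_state();print(s["ee_pos"],s["q"],R.from_rotvec(s["ee_rot"]).as_matrix().round(3))
print(c["mtx"].tolist(),c["world_from_camera"].round(3).tolist())
E
```

```text
time: 2.1
ee_pos: [575.4, -91.2, 454.8]
ee_rot: [2.155, 2.286, -0.001]
force: [0.3, -0.2, -0.0]
opening: 0.4
finger_force: 0.0
[575.50688401 -91.00808448 454.83337316] [ 0.54245599  0.34555141 -0.55673028  1.64866292  0.19349371  1.20253803
  0.00169667] [[-0.059  0.998  0.   ]
 [ 0.998  0.059 -0.   ]
 [-0.     0.    -1.   ]]
[[367.149183762681, 0.0, 319.5382038175299], [0.0, 367.149183762681, 237.41789322067598], [0.0, 0.0, 1.0]] [[0.998, 0.056, 0.014, 570.297], [0.058, -0.969, -0.24, -21.625], [0.0, 0.24, -0.971, 433.283], [0.0, 0.0, 0.0, 1.0]]
```

View pics/w1.png

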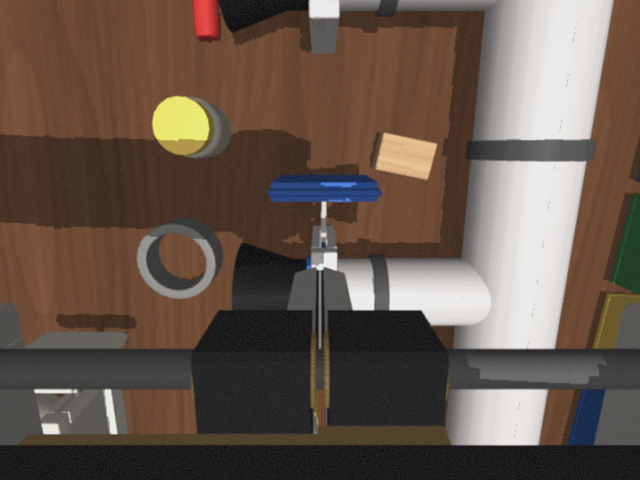

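Wrist view: blue tab's top edge spans (268–381, 178–200), the frame side is at about (324,228–250), and the closed fingertips are at about (320,268). Next, the gap from these pixels.

Run:
```python
import pickle
from h import *
c=pickle.load(open("w1.pkl","rb"))
for n,u,v,z in [("tab in?",325,200,135),("tab in b",325,193,135),("tab out",325,176,135),("L",269,200,135),("R",381,200,135),("frame top edge",324,250,116),("frame top alt",324,228,116),("tip",320,268,256),("redframe",324,1,116),("redframe lower",324,50,0)]: print(n,px2w(c,u,v,z).round())
```

```text
tab in? [577. -64. 135.]
tab in b [577. -58. 135.]
tab out [576. -44. 135.]
L [532. -66. 135.]
R [623. -61. 135.]
frame top edge [ 580. -111.  116.]
frame top alt [578. -91. 116.]
tip [574. -81. 256.]
redframe [568.  87. 116.]
redframe lower [569.  80.   0.]
```

The two measurements agree: frame side at y≈-112, tab face at y≈-64. Shift 3 mm and descend.

```bash
python3 -m crank '[{"grip":1,"xyz":[0.003,0,0.04],"yaw":0},{"grip":1,"xyz":[0.003,0,0.08],"yaw":0},{"grip":1,"xyz":[0.003,0,0.1],"yaw":0},{"grip":1,"xyz":[0.003,0,0.12],"yaw":0},{"grip":1,"xyz":[0.003,0,0.14],"yaw":0},{"grip":1,"xyz":[0.003,0,0.155],"yaw":0},{"grip":1,"xyz":[0.003,0,0.168],"yaw":0},{"grip":1,"xyz":[0.003,0,0.168],"yaw":0},{"grip":1,"xyz":[0.003,0,0.168],"yaw":0}]' 20
```

```text
time: 3.05
ee_pos: [575.9, -87.1, 287.0]
ee_rot: [2.153, 2.288, 0.0]
force: [0.1, 0.5, -0.1]
opening: 0.5
finger_force: 0.0
```

```bash
python3 -m crank '[{"grip":1,"xyz":[0.005,0,0],"yaw":0},{"grip":1,"xyz":[0.01,0,0],"yaw":0},{"grip":1,"xyz":[0.014,0,0],"yaw":0},{"grip":1,"xyz":[0.018,0,0],"yaw":0},{"grip":1,"xyz":[0.022,0,0],"yaw":0},{"grip":1,"xyz":[0.027,0,0],"yaw":0},{"grip":1,"xyz":[0.032,0,0],"yaw":0},{"grip":1,"xyz":[0.037,0,0],"yaw":0},{"grip":1,"xyz":[0.042,0,0],"yaw":0},{"grip":1,"xyz":[0.047,0,0],"yaw":0},{"grip":1,"xyz":[0.052,0,0],"yaw":0},{"grip":1,"xyz":[0.057,0,0],"yaw":0},{"grip":1,"xyz":[0.062,0,0],"yaw":0},{"grip":1,"xyz":[0.067,0,0],"yaw":0},{"grip":1,"xyz":[0.07,0,0],"yaw":0},{"grip":1,"xyz":[0.073,0,0],"yaw":0},{"grip":1,"xyz":[0.075,0,0],"yaw":0},{"grip":1,"xyz":[0.075,0,0],"yaw":0}]' 20
```

```text
time: 4.85
ee_pos: [571.0, -11.7, 286.5]
ee_rot: [-2.152, -2.288, 0.0]
force: [0.8, -0.2, 0.5]
opening: 0.6
finger_force: 0.0
```

```bash
python3 -m crank '[{"grip":1,"xyz":[0.002,0,0],"yaw":0},{"grip":1,"xyz":[0.004,0,0],"yaw":0},{"grip":1,"xyz":[0.005,0,0],"yaw":0},{"grip":1,"xyz":[0.006,0,0],"yaw":0},{"grip":1,"xyz":[0.007,0,0],"yaw":0}]' 20
python3 - <<'E'
from rig import bot
import cv2,pickle
c=bot.capture("top");pickle.dump(c,open("t2.pkl","wb"))
cv2.imwrite("pics/crop2.png",cv2.resize(c["color"][160:290,185:475],None,fx=2.75,fy=2.75,interpolation=cv2.INTER_CUBIC))
E
```

```text
time: 5.35
ee_pos: [570.9, -9.7, 286.5]
ee_rot: [2.155, 2.281, -0.007]
force: [1.1, -33.4, 3.5]
opening: 0.3
finger_force: 16.7
```

View pics/crop2.png

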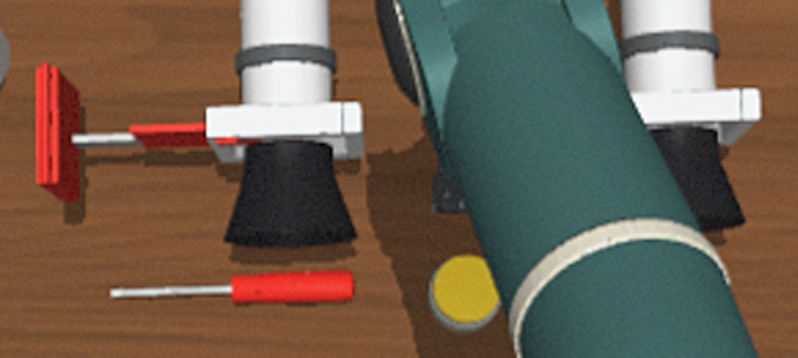

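Reaction rose to 33 N, so blue is at its open stop. In the picture the arm covers the blue tab, while the red tab is still out at about crop (55,125) and nothing else has moved. Back off, lift, then go along the duct's +y to beyond the red outer face (y≈321).

```bash
python3 -m crank '[{"grip":1,"xyz":[-0.01,0,0],"yaw":0},{"grip":1,"xyz":[-0.02,0,0],"yaw":0},{"grip":1,"xyz":[-0.02,0,-0.05],"yaw":0},{"grip":1,"xyz":[-0.02,0,-0.1],"yaw":0},{"grip":1,"xyz":[-0.02,0,-0.15],"yaw":0},{"grip":1,"xyz":[-0.02,0,-0.17],"yaw":0},{"grip":1,"xyz":[-0.02,0,-0.17],"yaw":0},{"grip":1,"xyz":[0.36,0,-0.17],"yaw":0},{"grip":1,"xyz":[0.36,0,-0.17],"yaw":0},{"grip":1,"xyz":[0.36,0,-0.17],"yaw":0},{"grip":1,"xyz":[0.36,0,-0.17],"yaw":0},{"grip":1,"xyz":[0.36,0,-0.17],"yaw":0},{"grip":1,"xyz":[0.36,0,-0.17],"yaw":0},{"grip":1,"xyz":[0.36,0,-0.17],"yaw":0},{"grip":1,"xyz":[0.36,0,-0.17],"yaw":0},{"grip":1,"xyz":[0.36,0,-0.17],"yaw":0},{"grip":1,"xyz":[0.36,0,-0.17],"yaw":0},{"grip":1,"xyz":[0.36,0,-0.17],"yaw":0}]' 20
python3 - <<'E'
from rig import bot
import cv2,pickle
c=bot.capture("scene");cv2.imwrite("pics/s3.png",c["color"])
E
```

```text
time: 7.2
ee_pos: [549.2, 353.1, 455.9]
ee_rot: [-2.154, -2.287, 0.002]
force: [0.0, 0.7, 0.7]
opening: 0.6
finger_force: 0.0
```

View pics/s3.png

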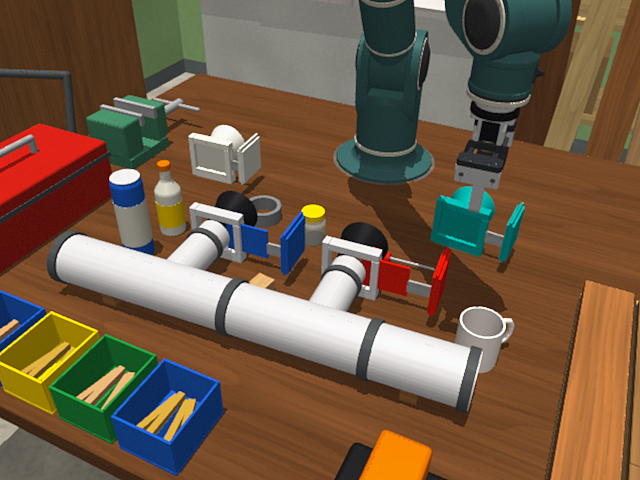

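The blue blade is fully out, with its tab at (293,242). Red is still open with its tab at (440,282), and the fingers are above and beyond it at (478,205). Descend outside the red tab.

```bash
python3 -m crank '[{"grip":1,"xyz":[0,0,0.04],"yaw":0},{"grip":1,"xyz":[0,0,0.08],"yaw":0},{"grip":1,"xyz":[0,0,0.1],"yaw":0},{"grip":1,"xyz":[0,0,0.12],"yaw":0},{"grip":1,"xyz":[0,0,0.14],"yaw":0},{"grip":1,"xyz":[0,0,0.155],"yaw":0},{"grip":1,"xyz":[0,0,0.168],"yaw":0},{"grip":1,"xyz":[0,0,0.168],"yaw":0},{"grip":1,"xyz":[-0.01,0,0.168],"yaw":0},{"grip":1,"xyz":[-0.015,0,0.168],"yaw":0},{"grip":1,"xyz":[-0.019,0,0.168],"yaw":0},{"grip":1,"xyz":[-0.023,0,0.168],"yaw":0},{"grip":1,"xyz":[-0.027,0,0.168],"yaw":0},{"grip":1,"xyz":[-0.032,0,0.168],"yaw":0},{"grip":1,"xyz":[-0.037,0,0.168],"yaw":0},{"grip":1,"xyz":[-0.042,0,0.168],"yaw":0}]' 20
```

```text
time: 8.85
ee_pos: [551.3, 312.0, 288.7]
ee_rot: [-2.152, -2.288, -0.0]
force: [0.2, 3.5, 1.8]
opening: 0.5
finger_force: 1.4
```

```bash
python3 -m crank '[{"grip":1,"xyz":[-0.005,0,0],"yaw":0},{"grip":1,"xyz":[-0.01,0,0],"yaw":0},{"grip":1,"xyz":[-0.015,0,0],"yaw":0},{"grip":1,"xyz":[-0.02,0,0],"yaw":0},{"grip":1,"xyz":[-0.025,0,0],"yaw":0},{"grip":1,"xyz":[-0.03,0,0],"yaw":0},{"grip":1,"xyz":[-0.035,0,0],"yaw":0},{"grip":1,"xyz":[-0.039,0,0],"yaw":0},{"grip":1,"xyz":[-0.042,0,0],"yaw":0},{"grip":1,"xyz":[-0.044,0,0],"yaw":0},{"grip":1,"xyz":[-0.046,0,0],"yaw":0},{"grip":1,"xyz":[-0.047,0,0],"yaw":0},{"grip":1,"xyz":[-0.048,0,0],"yaw":0}]' 20
```

```text
time: 10.15
ee_pos: [554.1, 265.1, 288.6]
ee_rot: [-2.151, -2.288, -0.002]
force: [2.5, 11.5, -5.3]
opening: 0.6
finger_force: 6.1
```

```bash
python3 -m crank '[{"grip":1,"xyz":[-0.001,0,0],"yaw":0},{"grip":1,"xyz":[-0.002,0,0],"yaw":0},{"grip":1,"xyz":[-0.003,0,0],"yaw":0},{"grip":1,"xyz":[-0.004,0,0],"yaw":0},{"grip":1,"xyz":[-0.004,0,0],"yaw":0}]' 20
```

```text
time: 10.65
ee_pos: [553.8, 263.9, 288.8]
ee_rot: [-2.146, -2.289, -0.01]
force: [6.0, 28.5, -15.7]
opening: 0.6
finger_force: 14.3
```

Reaction is 28 N, so red is on its shut stop. Back off, lift, and check.

```bash
python3 -m crank '[{"grip":1,"xyz":[0.015,0,0],"yaw":0},{"grip":1,"xyz":[0.035,0,0],"yaw":0},{"grip":1,"xyz":[0.035,0,-0.05],"yaw":0},{"grip":1,"xyz":[0.035,0,-0.1],"yaw":0},{"grip":1,"xyz":[0.035,0,-0.15],"yaw":0},{"grip":1,"xyz":[0.06,0,-0.2],"yaw":0},{"grip":1,"xyz":[0.08,0,-0.2],"yaw":0},{"grip":1,"xyz":[0.08,0,-0.2],"yaw":0},{"grip":1,"xyz":[0.08,0,-0.2],"yaw":0}]' 20
python3 - <<'E'
from rig import bot
import cv2
c=bot.capture("scene");cv2.imwrite("pics/s4.png",c["color"])
E
```

```text
time: 11.55
ee_pos: [549.5, 340.2, 488.0]
ee_rot: [2.152, 2.289, -0.002]
force: [-0.4, -0.2, -0.9]
opening: 0.3
finger_force: 0.0
```

View pics/s4.png

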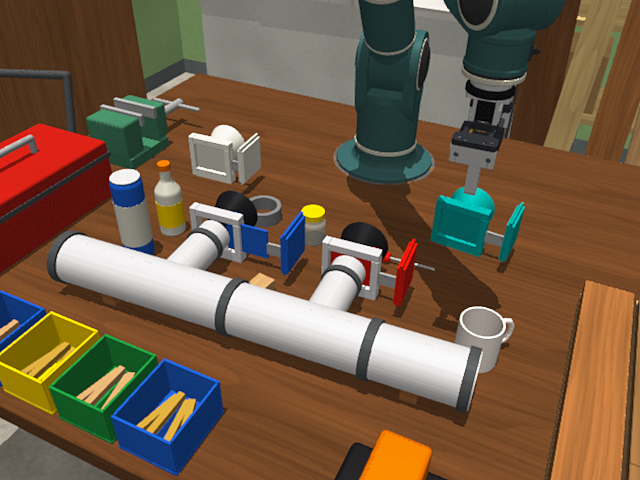

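Red is shut (tab at (405,272), blade inside the frame), blue is open (tab at (293,242)), the bystanders are in place and the arm is clear.

```bash
python3 -c "
from rig import bot
print(bot.sign_off())"
```

```text
the job is handed in; nothing more can be done
None
```

The blue gate was pushed fully open first, then the red gate fully shut; both reached their stops, the bystanders look unmoved in the last picture, and the job was handed in after about 12 s of robot time (no verdict was returned).

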